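Spring check of a tilting sample tray

ROBOT

A 6-joint arm with a two-finger parallel gripper is mounted at the origin on the work surface. World frame = base frame: x ahead of the robot, y to its left, z up, the work surface at z = 0. Lengths are in m, angles in rad, forces in N, time in s.
With the tool pointing down it reaches from about 0.425 to 0.925 m from the base axis. Payload 12.5 kg.
Tool frame: the origin (TCP) lies midway between the tips of the shut fingers; the grasp point (between the pads) lies behind it (env.grip_point_offset is the z of the grasp point in the tool frame, in m); z points along the fingers, y is the direction in which the jaws open and shut (so a half turn about z gives the same grasp; the last joint's range is limited). The gripper opens to 85 mm and grips with 20 to 120 N. Pads are 22 mm wide; open, the fingers measure 114 mm over their backs; the gripper's body (76 mm by 85 mm) begins 54 mm behind the grasp point. The pads swing forward as they close: fully open they stand 13 mm farther back than shut.
Start: joints at [1.219, 0.491, 1.559, -0, 1.092, -0.106], TCP at [0.152, 0.606, 0.231] pointing down, gripper open.
Joint ranges: [-3.1, 3.1], [-0.84, 2.19], [0.05, 2.79], [-1.13, 4.28], [0.06, 2.93], [-2.69, 2.69]. Speed limits (rad/s): [2.22, 2.22, 2.79, 3.14, 3.14, 3.14].

INTERFACE

Orientations are given as a rotation vector (axis times angle).
In Python, from rig import env, viewer gives the robot as it stands. Calls block until the motion is done:
- env.move_to(position, orientation): joint-space move of the TCP to a pose.
- env.line_to(position, attitude=None, velocity=0.15): straight line of the TCP; attitude=None keeps the orientation; velocity is the mean speed in m/s.
- env.set_joints(angles): joint-space move.
- env.move_gripper(opening, grasp_force=None): finger opening in m; grasp_force is the grip in N (None keeps the last); returns when the fingers have stopped.
- env.dwell(seconds).
- env.solve_ik(position, orientation): joint angles nearest the present ones, or None.
- env.get_obs(): the state.
- viewer.snapshot(name): name is "scene" or "side" or "wrist"; returns the picture (480x640x3 uint8, red, green, blue); there is no depth.
- viewer.camera_model(name): a dict with "fx", "fy", "cx", "cy" (pixels), "rvec" (rotation vector, rad) and "tvec" (3), from world to camera coordinates, as OpenCV has them; the wrist camera has in their place "tool_from_camera" (4x4, takes a point from camera to tool coordinates, whose origin is the TCP and whose axes are the flange's). Camera axes: x right, y down, z forward; pixel columns grow to the right and rows downward; lengths in m; the calibration is good to about 2 mm. A picture is of the moment at which its call begins: read the wrist's pose just before it. camera_model takes no time and is no camera call.
A pose or a line that the arm cannot do raises env.IKError and nothing moves.
- env.hand_in(): hands the job in, once; it reports no verdict.
Trained networks look in the newest picture that a camera, given by its name, has taken for a name from the list of things; names that differ only in an ending like _2 or _b are one class to them, and where a whole thing is asked for, a point or a joint stands for the part that bears it (a point fixed in the world has none). Each returns a list of dicts, best first, with "confidence" (0 to 1); they miss things now and then, are a little off and sometimes report something else, mostly with a low value. They report only what shows in the picture. A call takes as long as a camera call.
- viewer.spot_in(thing, camera): "extent" ([centre column, centre row, width, height] in pixels, round what is visible of it).
- viewer.trace(thing, camera): "pixels" (480x640 bool, what is visible of it) and "extent" ([centre column, centre row, width, height] in pixels, round what is visible of it).
- viewer.spot_point(thing, camera): "centre" ([row, column] in pixels: a listed point, or the origin of a listed thing).
The state is a dict: "time_s": time; "joints": joint angles; "qvel": joint speeds; "joint_torque": joint torques, N m; "eef_pos": TCP position; "ee_rot": TCP orientation; "wrist_force": force on the tool from outside, world axes, zero at the start; "ft_torque": the same for the moment, N m; "finger_gap": finger opening in m.
Only numpy, scipy, OpenCV 4.12 (cv2) and the standard library are available. Lean on these libraries where they do the work, as an engineer would, in place of code of your own. Each camera call takes 0.05 s, during which the arm holds its last target.

TASK

Check the spring of the tilting sample tray: with the fingertips press down the round pad on the corner that carries the pointer until the pointer tip is level with the steel marker clip on the scale, no further, and keep it there for a good second. Then ease the tray back up slowly, without letting it snap, until it stands level by itself and you are clear of it. Only press: do not pull the tray up, and leave the tube rack, the yellow bin and the jar alone.

Things in the scene. Friction and masses are not known exactly. Their poses are not given: they have to be found in the camera images.
- stand: fixed cream stand with a white tray, 170 x 170 x 12 mm, that tilts about local y at height 115 mm. Origin: on the bench under the tray's centre; z up; local +x points to the pointer corner (corners 120 mm out along local +-x, +-y). A white scale strip stands past that corner at local x 163, y 11 to 37 mm, 136 mm high: the stand's highest part.
- tray (a joint): tilt of the tray: 0 level (spring rest), positive with the pointer corner down; stops at 0.34 and -0.15 rad. Spring 3.0 N m/rad centred on level: 10 mm of pad travel takes about 3 N. It returns by itself, in about 0.1 s if let go suddenly.
- pad (a point): top centre of the round grey pad to press, 34 mm diameter, 10 mm high, on the tray's pointer corner, 98 mm from the tilt axis. It is 131 mm above the bench when level; z its upward normal, x outwards (the stand's +x). The identical pad on the opposite corner has no pointer and is not to be used.
- pointer (a point): tip of the dark steel pointer, a small cone pointing to the stand's +y at the end of a bar from the pad's corner; moves with the tray. 161 mm from the tilt axis, 115 mm high when level; sinks about 1.64 mm for each mm of the pad.
- mark (a point): centre of the nose of the steel marker clip on the scale strip: a fixed block 18 x 36 x 8 mm (8 mm high), about 3 mm beside the pointer's path, 18 to 38 mm below the resting pointer. The pointer is level with it when its tip is at this height, within the block's 8 mm. z up.
- tube_rack: loose white wire rack of capped tubes, 135 x 85 mm, 98 mm high, origin under its centre; bystander
- bin: loose yellow open bin, 130 x 94 mm, 95 mm high, origin under its centre; bystander
- jar: loose clear jar with white cap, 56 mm diameter, 75 mm high, origin under its centre; bystander

How it is judged:
By the outcome, as a careful person would: the job done as asked, in the order asked, and still so for the second after the job is handed in, with the robot touching nothing.
It also fails if it takes over 38 s, if anything falls off the work surface, if the arm or the gripper's body presses on something with over 40 N, if the wrist force passes 120 N, or if a joint passes its speed limit or range.

## Working session

There is one attempt and no reset: what is moved stays moved. The work goes in short steps, each a Python script; the robot and the scene stay as the last script left them, time stands still between calls to the robot, and variables do not carry over. Pictures are saved under pics/ and viewed, and the job is handed in when it is done.

```bash
ls; mkdir -p pics
cat > h.py <<'E'
from rig import env, viewer
import numpy as np, cv2
from scipy.spatial.transform import Rotation as R
def save(name,fn):
    im=viewer.snapshot(name); cv2.imwrite('pics/'+fn,im[:,:,::-1]); return im
def ray(cam,rc):
    m=viewer.camera_model(cam); r,c=rc
    d=np.array([(c-m['cx'])/m['fx'],(r-m['cy'])/m['fy'],1.])
    Rm=R.from_rotvec(np.ravel(m['rvec'])).as_matrix(); t=np.ravel(m['tvec'])
    return -Rm.T@t, Rm.T@d
def atz(cam,rc,z):
    o,d=ray(cam,rc); return o+d*(z-o[2])/d[2]
def tri(a,b):
    A=np.zeros((3,3));B=np.zeros(3)
    for o,d in (a,b):
        d=d/np.linalg.norm(d);P=np.eye(3)-np.outer(d,d);A+=P;B+=P@o
    p=np.linalg.solve(A,B)
    res=[np.linalg.norm((np.eye(3)-np.outer(d,d)/(d@d))@(p-o)) for o,d in (a,b)]
    return p,res
E
python3 - <<'E'
from h import *
for c in('scene','side'):
    save(c,c+'0.png')
    for t in('pad','pointer','mark','stand'):
        print(c,t,[(round(x['confidence'],2),np.round(x['centre'],1)) for x in viewer.spot_point(t,c)][:3])
o=env.get_obs();print(o['time_s'],o['eef_pos'],o['ee_rot'],o['wrist_force'],env.grip_point_offset)
E
```

```text
pics
scene pad [(0.66, array([235.5, 298.1]))]
scene pointer [(0.93, array([264.6, 316. ]))]
scene mark [(0.44, array([272.3, 319.9]))]
scene stand [(0.88, array([245.5, 289.1]))]
side pad [(0.65, array([217.3, 318.8]))]
side pointer [(0.57, array([224.3, 291.7]))]
side mark [(0.55, array([233.5, 289.7]))]
side stand [(0.74, array([262.8, 364.8]))]
0.5 [0.15205888 0.60622083 0.23127203] [-3.85146321e-01 -3.11787220e+00  2.75252620e-05] [0.76672075 0.5554152  0.26557781] -0.0187
```

View pics/scene0.png

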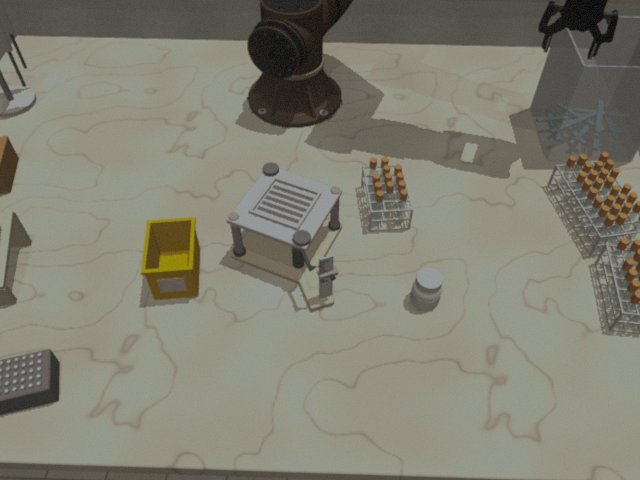

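View pics/side0.png

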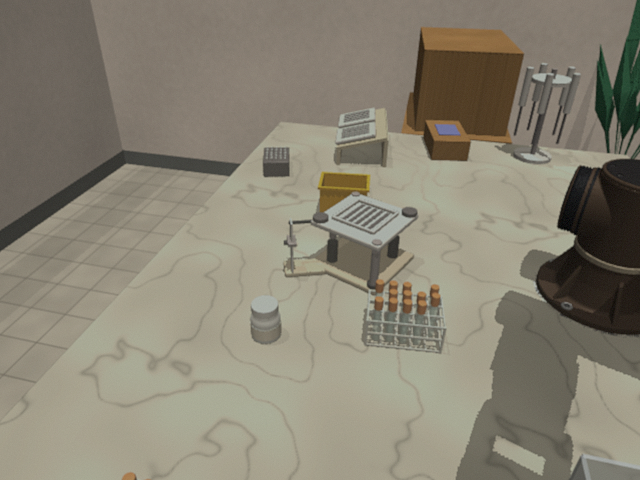

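Run:
```python
from h import *
S={'pad':((235.5,298.1),(217.3,318.8)),'pointer':((264.6,316),(224.3,291.7)),'mark':((272.3,319.9),(233.5,289.7)),'stand':((245.5,289.1),(262.8,364.8))}
for k,(a,b) in S.items(): print(k,tri(ray('scene',a),ray('side',b)))
print(atz('scene',S['pad'][0],.131),atz('side',S['pad'][1],.131),atz('scene',S['stand'][0],0),atz('side',S['stand'][1],0))
for c in('scene','side'):print(ray(c,(240,320)),viewer.camera_model(c)['fx'])
im=cv2.imread('pics/scene0.png')[190:320,220:380];cv2.imwrite('pics/sc.png',cv2.resize(im,None,fx=4.5,fy=4.5,interpolation=3))
im=cv2.imread('pics/side0.png')[180:300,240:400];cv2.imwrite('pics/si.png',cv2.resize(im,None,fx=4.5,fy=4.5,interpolation=3))
```

```text
pad (array([0.59247781, 0.04630739, 0.12424527]), [np.float64(0.0026680969769460605), np.float64(0.0026680969769461915)])
pointer (array([0.64670615, 0.07937306, 0.11413947]), [np.float64(0.0016915942186253386), np.float64(0.001691594218625341)])
mark (array([0.64940128, 0.08646989, 0.09497779]), [np.float64(0.0017495609804650562), np.float64(0.0017495609804649617)])
stand (array([ 0.49725014,  0.01323888, -0.00840927]), [np.float64(0.0071920250228766965), np.float64(0.007192025022876675)])
[0.59518085 0.04537501 0.131     ] [0.59090092 0.06153109 0.131     ] [0.51224049 0.0179536  0.        ] [0.49187369 0.01567504 0.        ]
(array([1.29352035, 0.10896421, 0.95400976]), array([-0.64175031, -0.02138433, -0.76663107])) 587.2088977108662
(array([0.38621977, 0.92648143, 0.64841451]), array([ 0.19028575, -0.81815513, -0.54271127])) 487.9907339437537
```

View pics/sc.png

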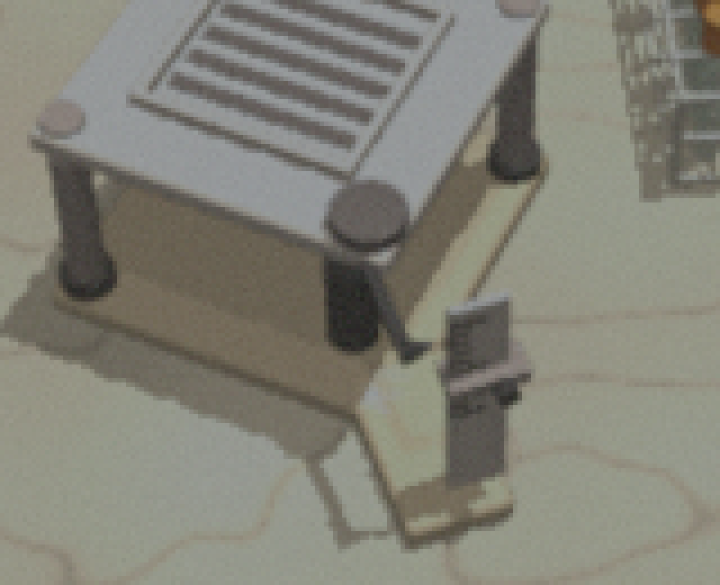

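View pics/si.png

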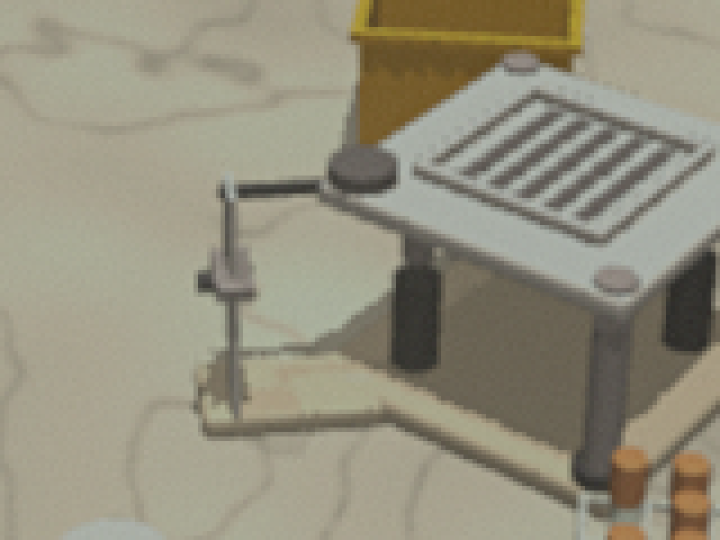

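Run:
```python
from h import *
print(viewer.camera_model('wrist'))
print(R.from_rotvec(env.get_obs()['ee_rot']).as_matrix().round(3))
```

```text
{'fx': 383.68759397766047, 'fy': 383.68759397766047, 'cx': 324.565902499324, 'cy': 243.8992901286571, 'tool_from_camera': array([[ 4.64949317e-04, -9.45057980e-01, -3.26902429e-01,
         8.39749227e-02],
       [ 9.99999839e-01,  3.33421688e-04,  4.58382691e-04,
        -1.02573280e-04],
       [-3.24201860e-04, -3.26902590e-01,  9.45057983e-01,
        -1.41742968e-01],
       [ 0.00000000e+00,  0.00000000e+00,  0.00000000e+00,
         1.00000000e+00]])}
[[-0.97   0.243 -0.   ]
 [ 0.243  0.97  -0.   ]
 [ 0.    -0.    -1.   ]]
```

```bash
cat >> h.py <<'E'
def wristpose(tgt,az,el,dist,roll):
    # az: direction from target to camera
    v=np.array([np.cos(az)*np.cos(el),np.sin(az)*np.cos(el),np.sin(el)])
    z=-v; x=np.cross(z,[0,0,1.]);x/=np.linalg.norm(x); y=np.cross(z,x)
    Rc=np.stack([x,y,z],1)@R.from_euler('z',roll).as_matrix()
    T=np.eye(4);T[:3,:3]=Rc;T[:3,3]=np.array(tgt)+dist*v
    W=T@np.linalg.inv(viewer.camera_model('wrist')['tool_from_camera'])
    return W[:3,3],R.from_matrix(W[:3,:3]).as_rotvec(),W
E
python3 - <<'E'
from h import *
for n,s,k in(('bin',(258,172),0),('jar',(290,426),.037),('rack',(195,386),.05)): print(n,atz('scene',s,k))
for q in ((237.8,301.5),):print(tri(ray('scene',q),ray('side',(216.7,320.4))), atz('scene',q,.131), atz('side',(216.7,320.4),.131))
tgt=[.648,.083,.105]
for azd in range(-180,180,30):
  for el in(35,45,55):
    for rl in(0,90,180,-90):
      p,r,W=wristpose(tgt,np.radians(azd),np.radians(el),.26,np.radians(rl))
      q=env.solve_ik(p,r)
      if q is not None: print(azd,el,rl,p.round(3),W[:3,2].round(2),np.round(q,2))
E
```

```text
bin [ 0.55392596 -0.22116612  0.        ]
jar [0.64293162 0.2892157  0.037     ]
rack [0.4058655  0.22109755 0.05      ]
(array([0.59194867, 0.05015692, 0.12409897]), [np.float64(0.0024086525179668845), np.float64(0.0024086525179669396)]) [0.60049324 0.05192594 0.131     ] [0.58824036 0.05820226 0.131     ]
-180 35 0 [0.548 0.083 0.134] [ 0.96  0.   -0.27] [ 0.06  0.81  2.52  3.2   1.48 -1.56]
-180 35 90 [0.567 0.116 0.162] [ 0.77 -0.33 -0.54] [ 0.34  0.55  2.22  4.12  0.75 -0.59]
-180 35 -90 [0.567 0.05  0.162] [ 0.77  0.33 -0.54] [-0.27  0.52  2.34  2.32  0.79 -2.67]
-180 45 0 [0.555 0.083 0.151] [ 0.9   0.   -0.44] [ 0.05  0.61  2.44  3.2   1.04 -1.58]
-180 45 180 [0.602 0.083 0.198] [ 0.44 -0.   -0.9 ] [ 0.03  0.39  1.93 -0.04  0.37 -1.5 ]
-180 45 -90 [0.578 0.05  0.175] [ 0.67  0.33 -0.67] [-0.24  0.44  2.21  1.95  0.54 -2.2 ]
-180 55 0 [0.564 0.083 0.167] [ 0.81  0.   -0.59] [ 0.05  0.47  2.33  3.21  0.61 -1.6 ]
-180 55 180 [0.619 0.083 0.205] [ 0.27 -0.   -0.96] [ 0.03  0.43  1.78 -0.01  0.66 -1.53]
-180 55 -90 [0.591 0.05  0.186] [ 0.54  0.33 -0.77] [-0.22  0.41  2.08  1.32  
[... 8627 characters left out ...]
5 180 [0.633 0.109 0.205] [ 0.14 -0.24 -0.96] [ 0.17  0.52  1.61 -0.32  0.94 -0.17]
150 35 0 [0.562 0.133 0.134] [ 0.83 -0.48 -0.27] [ 0.48  0.77  2.22  4.19  1.22 -1.7 ]
150 35 180 [0.594 0.114 0.189] [ 0.51 -0.29 -0.81] [ 0.25  0.44  1.96 -1.04  0.5   0.09]
150 45 0 [0.567 0.13  0.151] [ 0.78 -0.45 -0.44] [ 0.44  0.64  2.19  4.26  0.96 -1.89]
150 45 90 [0.604 0.146 0.175] [ 0.42 -0.62 -0.67] [ 0.43  0.61  1.8  -1.11  0.96 -1.26]
150 45 180 [0.608 0.106 0.198] [ 0.38 -0.22 -0.9 ] [ 0.18  0.44  1.84 -0.55  0.58 -0.44]
150 55 90 [0.616 0.14  0.186] [ 0.31 -0.55 -0.77] [ 0.37  0.58  1.71 -0.87  0.96 -1.58]
150 55 180 [0.622 0.098 0.205] [ 0.24 -0.14 -0.96] [ 0.12  0.46  1.72 -0.24  0.75 -0.77]
```

```bash
cat >> h.py <<'E'
def wshot(fn):
    o=env.get_obs(); im=save('wrist',fn)
    T=np.eye(4);T[:3,:3]=R.from_rotvec(o['ee_rot']).as_matrix();T[:3,3]=o['eef_pos']
    return im, T@viewer.camera_model('wrist')['tool_from_camera']
def wray(T,rc):
    m=viewer.camera_model('wrist');r,c=rc
    return T[:3,3],T[:3,:3]@np.array([(c-m['cx'])/m['fx'],(r-m['cy'])/m['fy'],1.])
E
python3 - <<'E'
from h import *
env.move_gripper(0.0)
tgt=[.645,.08,.105]
out={}
for i,azd in enumerate((10,-50)):
  p,r,W=wristpose(tgt,np.radians(azd),np.radians(35),.26,np.pi)
  env.move_to(p,r)
  im,T=wshot(f'w{i}.png'); np.save(f'T{i}.npy',T)
  for t in('pad','pointer','mark','stand'):
    d=viewer.spot_point(t,'wrist'); print(i,t,[(round(x['confidence'],2),np.round(x['centre'],1)) for x in d][:3])
    if d: out[t,i]=d[0]['centre']
  cv2.imwrite(f'pics/w{i}r.png',im[::-1,::-1,::-1])
for t in('pad','pointer','mark','stand'):
  if (t,0) in out and (t,1) in out: print(t,tri(wray(np.load('T0.npy'),out[t,0]),wray(np.load('T1.npy'),out[t,1])))
o=env.get_obs();print(o['time_s'],o['eef_pos'],o['wrist_force'])
E
```

```text
0 pad [(0.6, array([313.6, 354.7]))]
0 pointer [(0.65, array([250. , 325.6]))]
0 mark [(0.87, array([221.3, 319.9])), (0.15, array([219.2, 578.7]))]
0 stand [(0.71, array([245.9, 359.8]))]
1 pad [(0.72, array([287.3, 408.7]))]
1 pointer [(0.63, array([251. , 315.5]))]
1 mark [(0.76, array([224.7, 316.2]))]
1 stand [(0.57, array([286.4, 411.1])), (0.56, array([175.9, 483.8])), (0.25, array([292.7, 398. ]))]
pad (array([0.59938979, 0.05021529, 0.13337868]), [np.float64(0.0012420547394060497), np.float64(0.0012420547394060013)])
pointer (array([0.65200704, 0.08132498, 0.11354815]), [np.float64(0.00013184566044711427), np.float64(0.0001318456604470992)])
mark (array([0.64908463, 0.08480689, 0.08801203]), [np.float64(4.035756718389424e-05), np.float64(4.035756718398503e-05)])
stand (array([0.61409229, 0.04991701, 0.11294216]), [np.float64(0.02655669962325657), np.float64(0.026556699623256547)])
5.2 [0.68452322 0.03469452 0.1887986 ] [-0.56746278  0.37347731 -0.10143484]
```

View pics/w0.png

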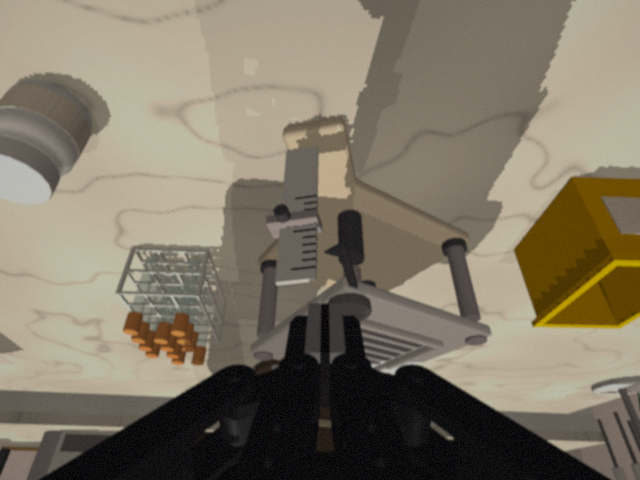

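View pics/w1.png

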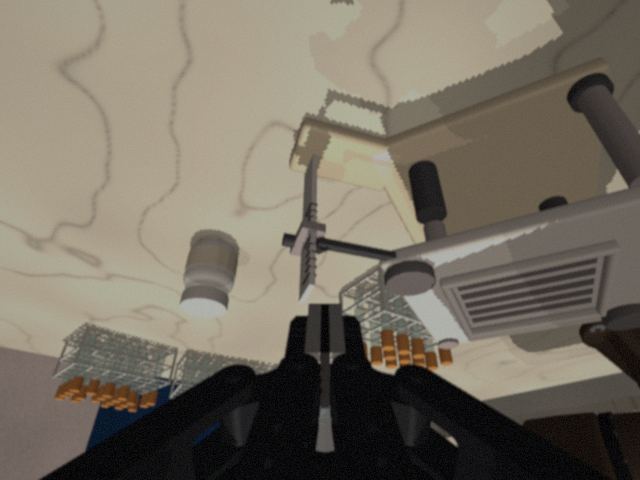

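Run:
```python
import cv2,numpy as np
a=[]
for i in(0,1):
    im=cv2.imread(f'pics/w{i}.png')[190:270,270:350]
    a.append(cv2.resize(im,(400,400),interpolation=cv2.INTER_CUBIC))
cv2.imwrite('pics/wc.png',np.hstack(a))
```

```text
(no output)
```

View pics/wc.png

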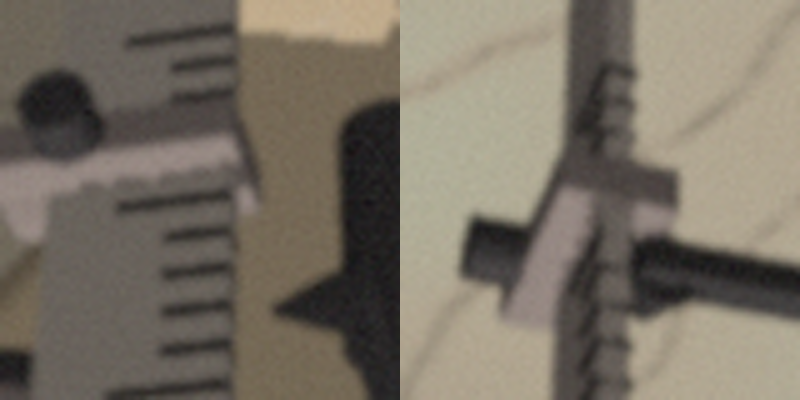

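Run:
```python
from h import *
p,r,W=wristpose([.648,.08,.105],np.radians(-20),np.radians(26),.235,np.pi)
print(p)
env.move_to(p,r)
im,T=wshot('w2.png'); np.save('T2.npy',T)
for t in('pad','pointer','mark'):
    d=viewer.spot_point(t,'wrist'); print(t,[(round(x['confidence'],2),np.round(x['centre'],1)) for x in d][:3])
cv2.imwrite('pics/w2c.png',cv2.resize(im[180:300,260:420,::-1],None,fx=5,fy=5,interpolation=2))
print(env.get_obs()['time_s'])
```

```text
[0.69589772 0.06262203 0.16756332]
pad [(0.63, array([307.7, 393.5]))]
pointer [(0.68, array([260.6, 321.3])), (0.15, array([265.3, 293.5]))]
mark [(0.56, array([221.7, 318.9]))]
5.8167
```

View pics/w2c.png

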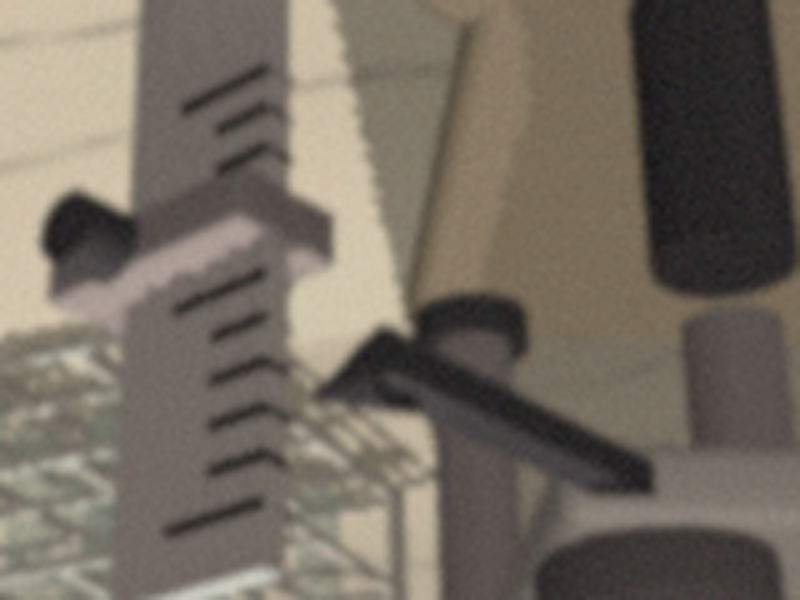

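```bash
cat > fit.py <<'E'
from h import *
from scipy.optimize import least_squares
# view: (row,col)
ob={'pointer':[(0,(251,325.2)),(1,(248.5,316)),(2,(259.6,323))],
'mark':[(0,(221.3,319.6)),(1,(225.7,315.3)),(2,(222.3,318.8))],
'pad':[(0,(303,349.5)),(1,(277,410)),(2,(306,393))]}
ob['pad']=[] 
Ts=[np.load(f'T{i}.npy') for i in range(3)]
m=viewer.camera_model('wrist')
def proj(T,p,b):
    q=R.from_rotvec(b).as_matrix()@(T[:3,:3].T@(p-T[:3,3])); return np.array([m['cy']+m['fy']*q[1]/q[2],m['cx']+m['fx']*q[0]/q[2]])
def res(v,full=False):
    # pointer xy, mark xyz, cam bias
    P={'pointer':np.array([v[0],v[1],.115]),'mark':v[2:5]}
    r=[];
    for k in P:
        for i,rc in ob[k]: r+=list(proj(Ts[i],P[k],v[5:8])-np.array(rc))
    return np.array(r+list(v[5:8]/.004))
s=least_squares(res,[.65,.08,.65,.085,.09,0,0,0]);print(s.x.round(4),s.fun.round(1))
E
python3 fit.py
python3 - <<'E'
from h import *
import cv2
a=[]
for i,(x,y) in enumerate(((300,260),(350,230),(340,260))):
    a.append(cv2.resize(cv2.imread(f'pics/w{i}.png')[y:y+80,x:x+130],(390,240),interpolation=2))
cv2.imwrite('pics/pads.png',np.hstack(a[:2]));cv2.imwrite('pics/pads2.png',a[2])
E
```

```text
[ 6.516e-01  8.040e-02  6.492e-01  8.450e-02  8.950e-02  3.800e-03
 -2.800e-03  6.000e-04] [-0.3  0.6  2.7 -0.3 -1.6  0.5  0.1 -0.2 -1.  -0.1  0.7 -0.1  0.9 -0.7
  0.1]
```

View pics/pads.png

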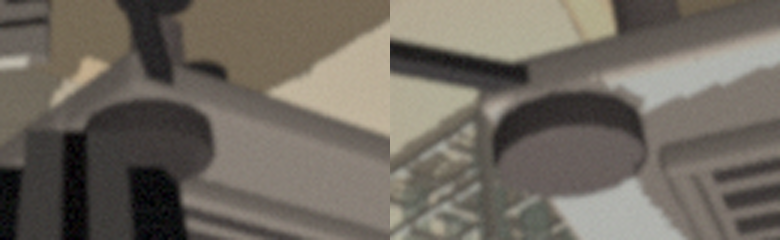

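View pics/w2.png

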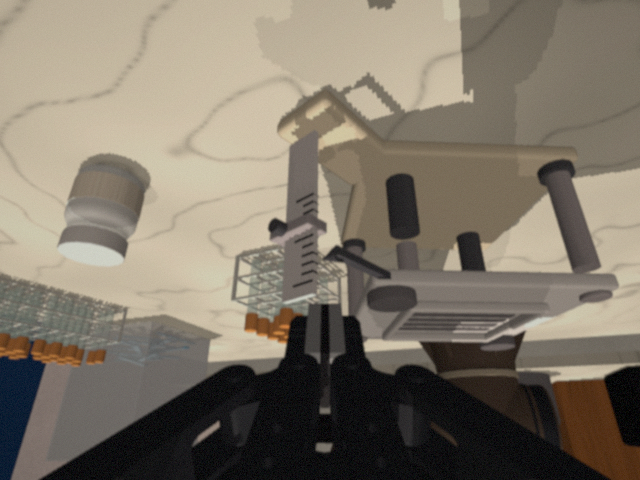

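```bash
cat > fit2.py <<'E'
import fit
from fit import *
ob['pointer']=[(0,(251,325.2)),(2,(259.5,323.5))]
ob['pad']=[(1,(283,410)),(2,(303,392))]
def res(v):
    x,y,yaw,yp,xm,ym,zm=v[:7]; b=v[7:10]
    c,s=np.cos(yaw),np.sin(yaw)
    W=lambda l:np.array([x+c*l[0]-s*l[1],y+s*l[0]+c*l[1],l[2]])
    P={'pointer':W((.161,yp,.115)),'mark':W((xm,ym,zm)),'pad':W((.098,0,.131))}
    r=[]
    for k in P:
        for i,rc in ob[k]: r+=list(proj(Ts[i],P[k],b)-np.array(rc))
    return np.array(r+list(b/.004)), {k:p.round(4) for k,p in P.items()}
s=least_squares(lambda v:res(v)[0],[.51,.02,.3,.005,.163,.01,.09,0,0,0]);print(s.x.round(4),s.fun.round(1),res(s.x)[1])
E
python3 fit2.py
```

```text
[ 6.516e-01  8.040e-02  6.492e-01  8.450e-02  8.950e-02  3.800e-03
 -2.800e-03  6.000e-04] [-0.3  0.6  2.7 -0.3 -1.6  0.5  0.1 -0.2 -1.  -0.1  0.7 -0.1  0.9 -0.7
  0.1]
[ 5.085e-01  6.000e-03  4.882e-01 -0.000e+00  1.615e-01  3.700e-03
  8.990e-02  4.900e-03 -2.000e-04 -1.900e-03] [-0.2 -0.3 -1.1 -0.2 -0.2 -0.1 -0.8  0.1  0.8 -0.2  0.2 -0.2  2.   0.8
  1.2 -0.1 -0.5] {'pointer': array([0.6507, 0.0815, 0.115 ]), 'mark': array([0.6495, 0.085 , 0.0899]), 'pad': array([0.5951, 0.052 , 0.131 ])}
```

```bash
cat >> h.py <<'E'
X0=np.array([.5085,.006]);YAW=.488
def ppose(th,h=0.):
    c,s=np.cos(YAW),np.sin(YAW); ct,st=np.cos(th),np.sin(th)
    l=lambda a,z:np.array([c*a,s*a,z])
    p=np.array([X0[0],X0[1],.115])+.098*l(ct,-st)+(.016+h)*l(st,ct)
    x=l(ct,-st);z=-l(st,ct);y=np.cross(z,x)
    return p,R.from_matrix(np.stack([x,y,z],1)).as_rotvec()
def frc(n=6):
    a=[]
    for _ in range(n):
        a.append(env.get_obs()['wrist_force']); env.dwell(.02)
    return np.mean(a,0).round(2),np.std(a,0).round(2)
E
python3 - <<'E'
from h import *
env.move_to(*ppose(0,.05))
print(env.get_obs()['joints'].round(2))
env.line_to(*ppose(0,.008),velocity=.1)
print(frc(),env.get_obs()['eef_pos']-ppose(0,.008)[0],env.get_obs()['finger_gap'])
for th in(0,.04,.08):
    env.line_to(*ppose(th),velocity=.02); print(th,frc())
save('scene','s1.png');im,T=wshot('w3.png');np.save('T3.npy',T)
print(viewer.spot_point('pointer','wrist'),viewer.spot_point('mark','wrist'))
print(env.get_obs()['time_s'],env.get_obs()['eef_pos']-ppose(.08)[0])
E
```

```text
[-0.02  0.51  1.68  0.    0.95  1.06]
(array([-0.24, -0.16,  0.55]), array([0.37, 0.23, 0.34])) [ 4.26421860e-04 -2.19708478e-05  4.73458335e-04] -0.00026504354860602396
0 (array([-0.16, -0.04, -0.24]), array([0.32, 0.39, 0.55]))
0.04 (array([0.95, 0.08, 1.12]), array([0.41, 0.21, 0.6 ]))
0.08 (array([ 0.36, -0.54,  2.12]), array([0.38, 0.38, 0.28]))
[{'centre': [166.9, 321.0], 'confidence': 0.68}] [{'centre': [154.8, 313.7], 'confidence': 0.92}]
9.2167 [ 3.31914305e-05 -5.90848813e-05  1.71059501e-04]
```

View pics/w3.png

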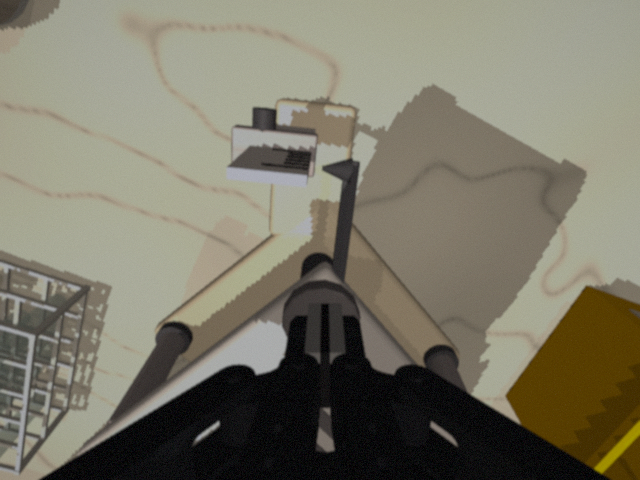

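Run:
```python
from h import *
for th in(.12,.15):
    env.line_to(*ppose(th),velocity=.02)
print(frc(10),env.get_obs()['eef_pos']-ppose(.15)[0])
for c in('side','scene','wrist'):
    if c=='wrist': im,T=wshot('w4.png');np.save('T4.npy',T)
    else: im=save(c,c+'4.png')
    for t in('pointer','mark'): print(c,t,viewer.spot_point(t,c))
im=cv2.imread('pics/side4.png')[200:260,265:345];a=cv2.resize(im,(400,300),interpolation=2)
im=cv2.imread('pics/scene4.png')[235:295,280:360];b=cv2.resize(im,(400,300),interpolation=2)
cv2.imwrite('pics/c4.png',np.hstack([a,b]))
cv2.imwrite('pics/w4c.png',cv2.resize(cv2.imread('pics/w4.png')[90:210,210:370],None,fx=5,fy=5,interpolation=2))
print(env.get_obs()['time_s'])
```

```text
(array([ 0.29, -1.31,  4.44]), array([0.49, 0.34, 0.39])) [ 6.75765205e-05 -5.20295405e-05  1.75205307e-04]
side pointer [{'centre': [232.5, 291.6], 'confidence': 0.88}]
side mark [{'centre': [235.9, 291.4], 'confidence': 0.63}, {'centre': [219.9, 318.8], 'confidence': 0.31}]
scene pointer [{'centre': [272.9, 313.7], 'confidence': 0.59}]
scene mark [{'centre': [272.9, 319.4], 'confidence': 0.69}]
wrist pointer [{'centre': [166.4, 321.5], 'confidence': 0.86}]
wrist mark []
10.4833
```

View pics/c4.png

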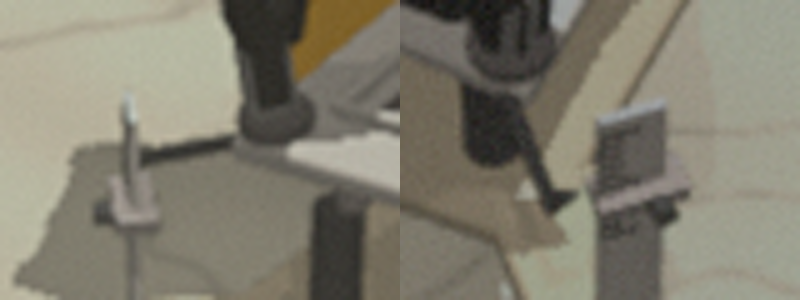

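View pics/w4c.png

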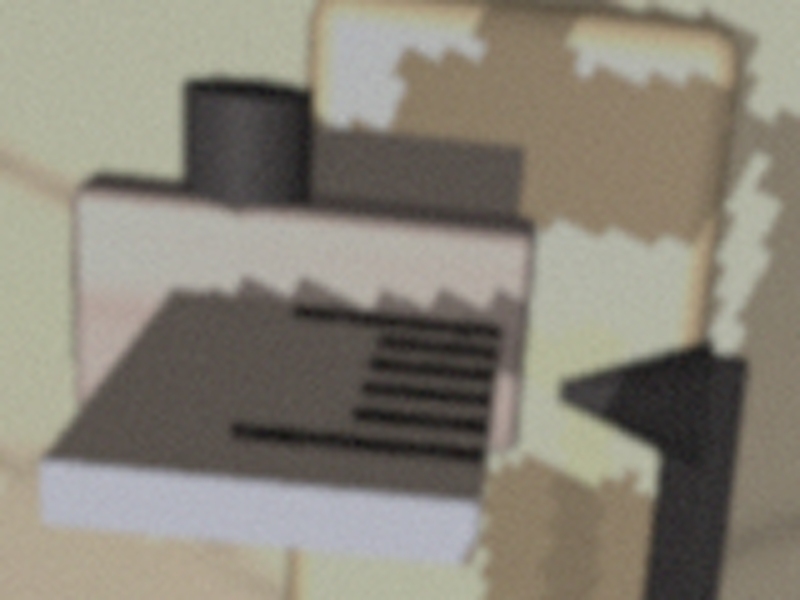

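Run:
```python
from h import *
env.line_to(*ppose(.16),velocity=.015)
print(frc(20),env.get_obs()['eef_pos']-ppose(.16)[0])
for c in('side','scene'):
    im=save(c,c+'5.png')
    for t in('pointer','mark'): print(c,t,viewer.spot_point(t,c))
im=cv2.imread('pics/side5.png')[205:255,265:315];a=cv2.resize(im,(400,400),interpolation=2)
im=cv2.imread('pics/scene5.png')[250:300,295:345];b=cv2.resize(im,(400,400),interpolation=2)
cv2.imwrite('pics/c5.png',np.hstack([a,b]))
# predictions
m={}
ax=lambda l:np.array([X0[0]+np.cos(YAW)*l[0]-np.sin(YAW)*l[1],X0[1]+np.sin(YAW)*l[0]+np.cos(YAW)*l[1],l[2]])
for c in('side','scene'):
    k=viewer.camera_model(c);K=np.array([[k['fx'],0,k['cx']],[0,k['fy'],k['cy']],[0,0,1]])
    pts=np.array([ax((.161,0,.115)),ax((.161,0,.115-.161*np.sin(.16))),ax((.1615,.0037,.0895)),ax((.098*.987+.0025,0,.115+.0158-.098*.1593))])
    print(c,cv2.projectPoints(pts,np.ravel(k['rvec']),np.ravel(k['tvec']),K,None)[0][:,0,::-1].round(1).tolist())
print(env.get_obs()['time_s'])
```

```text
(array([ 0.79, -1.94,  4.81]), array([0.52, 0.44, 0.41])) [ 3.65010922e-05 -8.25577389e-06  5.29266678e-05]
side pointer []
side mark [{'centre': [235.6, 289.7], 'confidence': 0.61}]
scene pointer [{'centre': [272.7, 315.6], 'confidence': 0.88}]
scene mark [{'centre': [272.7, 318.8], 'confidence': 0.56}]
side [[224.7, 289.0], [235.0, 289.2], [235.8, 289.3], [221.3, 317.3]]
scene [[265.3, 316.6], [273.8, 316.7], [273.3, 318.6], [241.5, 302.1]]
11.3667
```

View pics/c5.png

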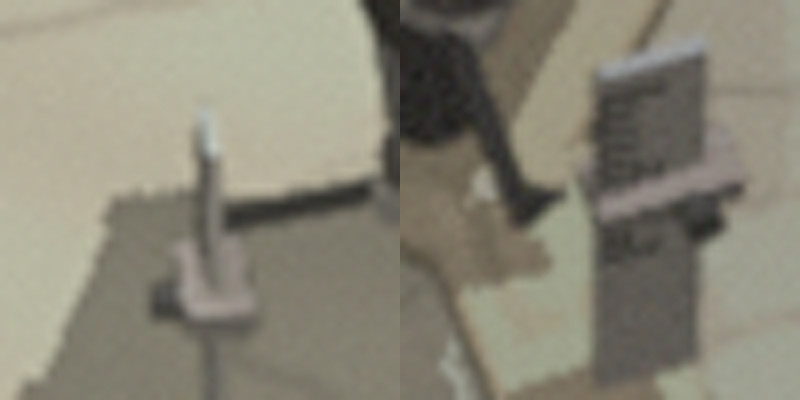

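Run:
```python
from h import *
env.dwell(1.6)
for th in(.12,.08,.04,0.): env.line_to(*ppose(th),velocity=.008)
print(env.get_obs()['time_s'],frc())
env.line_to(*ppose(0,.006),velocity=.006)
env.line_to(*ppose(0,.12),velocity=.1)
env.dwell(.5)
print(frc(10),env.get_obs()['time_s'])
im,T=wshot('w6.png');save('scene','s6.png');im=save('side','si6.png')
for t in('pointer','pad'): print(t,viewer.spot_point(t,'scene'),viewer.spot_point(t,'side'))
im=cv2.imread('pics/si6.png')[180:300,240:400];a=cv2.resize(im,(400,300),interpolation=2)
im=cv2.imread('pics/s6.png')[190:310,220:380];b=cv2.resize(im,(400,300),interpolation=2)
cv2.imwrite('pics/c6.png',np.hstack([a,b]))
```

```text
15.5667 (array([-0.41, -0.28,  0.2 ]), array([0.31, 0.28, 0.34]))
(array([0.02, 0.21, 0.2 ]), array([0.53, 0.39, 0.5 ])) 18.775
pointer [{'centre': [264.4, 314.1], 'confidence': 0.87}] [{'centre': [228.0, 289.1], 'confidence': 0.78}]
pad [{'centre': [237.3, 301.5], 'confidence': 0.59}] [{'centre': [214.8, 320.5], 'confidence': 0.96}]
```

View pics/c6.png

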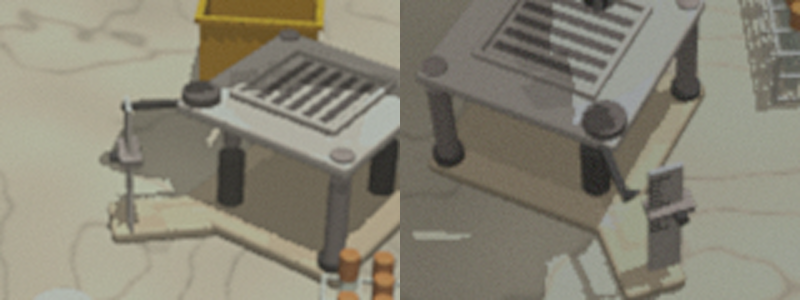

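View pics/s6.png

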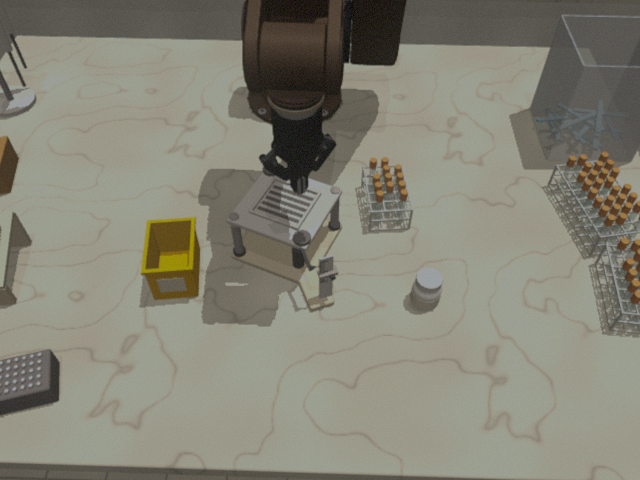

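The tray is level again (scene pointer at row 264, col 314, as at the start), the gripper is 120 mm clear, and the bin, rack and jar have not moved. Handing in.

```bash
python3 -c "
from h import *
env.hand_in();print(env.get_obs()['time_s'])"
```

```text
the job is handed in; nothing more can be done
the job is handed in; nothing more can be done
```

I pressed the pointer-corner pad with the shut fingertips to a commanded tilt of 0.16 rad and held it about 2 s. I then eased it up at 8 mm/s until contact ended and backed off 120 mm along the pad's normal. The job was handed in at about 19 s of the 38 s allowed.

**At the mark:** I put the clip nose at about 89.5 mm, fitted from three wrist views. The commanded tilt places the pointer tip at about 89.4 mm. In the scene picture the two were level to about 1 mm. The force of about 5 N matches the spring.

**After release:** The pointer is back at its starting pixel position in the scene view. The wrist force reads zero, and the bin, rack and jar are where they were.

**Checks that disagreed or failed:**
- At 0.15 rad, the side camera and the slightly low force suggested the tip was still about 3–5 mm above the clip. That is why I went on to 0.16 rad.
- At 0.16 rad the side network did not find the pointer, because it was hidden behind the strip. The level reading there rests on the scene camera and the geometry.
- After release, the side network put the pointer about 4 pixels lower than at the start. The picture and the scene camera both show the tray level.

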